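# Free the push-and-twist filler cap of the leak tester

## Robot

A 6-joint arm with a two-finger parallel gripper is mounted at the origin on a cart in front of the work surface, level with it; the furniture and walls round the work are solid. World frame = base frame: x ahead of the robot, y to its left, z up, the work surface at z = 0. Lengths are in m, angles in rad, forces in N, time in s.
With the tool pointing down it reaches from about 0.25 to 0.725 m from the base axis. Payload 4 kg.
Tool frame: the origin (TCP) lies between the finger pads; the fingertips stand 11 mm ahead of it and the grasp point (between the pads) lies 8 mm behind it (bot.tip_extent is the distance from the TCP to the fingertips, in m); z points along the fingers, y is the line along which they close (so a half turn about z gives the same grasp; the last joint's range is limited). The gripper opens to 85 mm and grips with 20 to 120 N. Pads are 22 mm wide; open, the fingers measure 114 mm over their backs; the gripper's body (76 mm by 85 mm) begins 54 mm behind the grasp point. The pads swing forward as they close: fully open they stand 13 mm farther back than shut.
Start: joints at [1.268, 0.241, 0.005, 1.335, 0, 1.571], TCP at [0.149, 0.477, 0.242] pointing down, gripper open.
Joint ranges: [-2.72, 2.72], [-1.05, 1.87], [-1.09, 1.28], [-1.99, 2.15], [-1.42, 1.44], [-3.14, 3.14]. Speed limits (rad/s): [2.79, 2.79, 3.14, 3.14, 3.14, 3.14].

## Interface

Orientations are given as a unit quaternion [x, y, z, w].
In Python, from workcell import bot gives the robot as it stands. The module is installed in compiled form; this text tells all that it offers.
- The arm moves only by the tool drive_tool, never from a script. Its argument "rows" is a list of rows, each an object of numbers: "dx", "dy", "dz": the shift along the tool's x, y, z in units of 50 mm (1.0 is 50 mm); "wx", "wy", "wz": the turn, a rotation vector about the tool's x, y, z in units of 5 degrees (1.0 is 5 degrees); "hand": the finger opening in mm, from 0 to 85.4. A call has 1 to 20 rows; each row is the pose to reach, as a shift and turn from the pose commanded when the call began, along the tool's axes at that moment; what a row does not reach only later rows make up. A row lasts 1/10 s, in which the tool goes at most 50 mm and 8.59 degrees, less where a joint would pass 70% of its speed; a pose out of reach is approached as far as the arm can. A call with a gripper value outside its range is refused whole. The fingers move at their own pace and stop on an object; the grip force is fixed at half the most. Time passes only in rows, so rows that repeat a pose let the fingers close. It gives the time, the measured TCP pose, the force, the opening and the grip force at its end, in the units of the state.
- bot.get_obs(): the state, without advancing time (a new reading comes with each control period).
- bot.camera(name): name is "scene" or "top" or "wrist"; returns the picture (480x640x3 uint8, red, green, blue); there is no depth.
- bot.get_calibration(name): a dict with "vfov" (degrees; the focal length in pixels is half the picture's height over the tangent of half this angle, whatever the lens; pixels are square), "cx", "cy" (the principal point, pixels), "origin" and "rotation" of the camera in the world; the wrist camera has in their place "mount" (4x4, takes a point from camera to tool coordinates, whose origin is the TCP and whose axes are the flange's). Camera axes: x right, y up, looking along -z (the intrinsics and any distortion apply to the point x, -y, -z); pixel columns grow to the right and rows downward; lengths in m; the calibration is good to about 2 mm. A picture is of the moment at which its call begins: read the wrist's pose just before it. get_calibration takes no time and is no camera call.
- bot.job_done(): hands the job in; it is judged then, once.
Trained networks look in the newest picture that a camera, given by its name, has taken for a name from the list of things; names that differ only in an ending like _2 or _b are one class to them, and where a whole thing is asked for, a point or a joint stands for the part that bears it (a point fixed in the world has none). Each returns a list of dicts, best first, with "score" (0 to 1); they miss things now and then, are a little off and sometimes report something else, mostly with a low value. They report only what shows in the picture. A call takes as long as a camera call. They do not tell look-alikes from the thing itself.
- bot.look_for(camera, thing): "extent" ([centre column, centre row, width, height] in pixels, round what is visible of it).
- bot.outline_of(camera, thing): "region" (480x640 bool, what is visible of it) and "extent" ([centre column, centre row, width, height] in pixels, round what is visible of it).
The state is a dict: "clock": time; "joint_pos": joint angles; "joint_vel": joint speeds; "tau": joint torques, N m; "eef_pos": TCP position; "tool_rot": TCP orientation; "ft_force": force on the tool from outside, world axes, zero at the start; "ft_torque": the same for the moment, N m; "grip_width": finger opening in m; "grasp_force": force on a finger pad.
Only numpy, scipy, OpenCV 4.12 (cv2) and the standard library are available. Lean on these libraries where they do the work, as an engineer would, in place of code of your own. Each camera call takes 0.05 s, during which the arm holds its last target. There are 200 camera calls.

## Task

Open the leak tester: push its sprung filler cap down until it bottoms, keep it down while you twist it about a sixth of a turn anticlockwise (seen from above) to its stop, and lift it out. Set the cap down gently, upright on its shank on the free middle of the near black felt tray (the one with the loupe, not the one at the back), and let go. Never load the cap with more than 20 N against the tester, and leave the watches and the loupe in the tray where they lie.

Things in the scene. Friction and masses are not known exactly. Their poses are not given: they have to be found in the camera images.
- tester: Leak tester, fixed: white box 150 (x) x 170 (y) x 45 mm high, gauge and bleed knob on its -x face, with an aluminium neck of 58 mm diameter standing 32 mm up from the middle of its top. Origin: centre of its underside, on the neck's axis; z up. The locked cap's x axis lies along the tester's x axis, with about 5 deg of play.
- neck (a point): Centre of the neck's top face, 77 mm above the tester's origin. Here a keeper ring, 5 mm thick, bore 31 mm (1.5 mm clearance round the cap's shank), holds the cap's two lugs down; in the locked place a tooth beside each lug stops it turning anticlockwise until it is pushed down under the tooth.
- track (a point): Point on the neck's axis 67 mm above the tester's origin, where the locked cap's foot is. Cap must go 3 to 15 mm down from here to clear the teeth (depth differs, unknown); the solid floor is 2 mm below that. A spring pushes the cap up with 5 N here, plus 0.2 N per mm down (8.5 N at most); any load beyond that is borne by the floor. No catch holds it down.
- opening (a point): One of the two openings in the keeper ring, 19 mm from the neck's axis, 60 deg anticlockwise (+z) from the tester's +x; the other is opposite. Turned 60 deg (+-7) the lugs lie under them and the cap can rise; a solid stop ends the turn at about 65 deg. The spring lifts the freed cap only 4 mm above its locked height; then it must be lifted.
- cap: Grey plastic filler cap, about 70 g. Origin: centre of its foot; z up, x along the wing. Shank 28 mm dia, 29 mm long, two lugs at its foot along +x and -x (41 mm over both, 7 wide, 5 high); flange 58 mm dia at 29 to 34 mm above the foot; on it a wing grip: upright bar 46 mm long (x), 12 mm thick (y), 34 to 56 mm above the foot. Locked at the start.
- tray: The near black felt tray (not the one at the back), fixed, 275 (x) x 300 (y) mm with a rim 19 mm high and 10 mm wide; origin centre of its underside, felt 5 mm above that. Its middle strip (x from -100 to +40 mm, y from -60 to +60 mm in its own frame) is free.
- watch_chrono: Loose wrist watch with steel bracelet, 210 x 45 x 10 mm, lying lengthwise (along tray x) in the tray's +y side, about 105 mm from its centre. Origin: centre of its underside.
- watch_dress: Loose wrist watch with brown strap, 230 x 42 x 10 mm, lying lengthwise in the tray's -y side, about 105 mm from its centre. Origin: centre of its underside.
- loupe: Loose black eye loupe, 33 mm in diameter, 31 mm high, standing in the tray about 95 mm to its +x from the centre. Origin: centre of its underside.
Not all that is in view belongs to the job. Several things have the shape of the cap; the one meant has the colours described above.

How it is judged:
By the outcome, as a careful person would: the job done as asked, in the order asked, and still so for the second after the job is handed in, with the robot touching nothing.
It also fails if it takes over 69 s, if anything falls off the work surface, if the arm or the gripper's body presses on something with over 40 N, if the wrist force passes 120 N, or if a joint passes its speed limit or range.

## Working session

There is one attempt and no reset: what is moved stays moved. The work goes in short steps, Python scripts to look and compute and a tool call to move; the robot and the scene stay as the last step left them, time stands still between calls to the robot, and variables do not carry over. Pictures are saved under pics/ and viewed, at most 10 in all, crops included, and the job is handed in when it is done.

Besides the shell and the picture viewer there is one more tool, called after "Call:" in YAML: its name, and indented under it one key for each argument. drive_tool: Moves the arm, as the interface text tells. Its arguments: {"type":"object","properties":{"rows":{"type":"array","items":{"type":"object","properties":{"dx":{"type":"number"},"dy":{"type":"number"},"dz":{"type":"number"},"wx":{"type":"number"},"wy":{"type":"number"},"wz":{"type":"number"},"hand":{"type":"number"}}}}},"required":["rows"]}

```bash
mkdir -p pics; cat > h.py <<'E'
from workcell import bot
import numpy as np, cv2
from scipy.spatial.transform import Rotation as R
def pose(name):
    c=bot.get_calibration(name)
    if 'mount' in c:
        o=bot.get_obs(); T=np.eye(4);T[:3,:3]=R.from_quat(o['tool_rot']).as_matrix();T[:3,3]=o['eef_pos']
        M=T@np.array(c['mount']); return c,M[:3,3],M[:3,:3]
    r=np.array(c['rotation']); 
    if r.shape!=(3,3): r=R.from_quat(r).as_matrix()
    return c,np.array(c['origin']),r
def ray(P,u,v):
    c,o,r=P; f=240/np.tan(np.radians(c['vfov'])/2)
    d=r@np.array([(u-c['cx'])/f,-(v-c['cy'])/f,-1]); return o,d
def onz(P,u,v,z):
    o,d=ray(P,u,v); return o+d*(z-o[2])/d[2]
def proj(P,p):
    c,o,r=P; f=240/np.tan(np.radians(c['vfov'])/2); q=r.T@(np.array(p)-o)
    return c['cx']-f*q[0]/q[2], c['cy']+f*q[1]/q[2]
def save(n,im): cv2.imwrite('pics/'+n,cv2.cvtColor(im,cv2.COLOR_RGB2BGR))
E
python3 - <<'E'
from h import *
for n in ['scene','top','wrist']:
    print(n,bot.get_calibration(n))
    save(n+'0.png',bot.camera(n))
    for t in ['cap','tester','tray','loupe','watch_chrono']:
        print(t,[(np.round(d['extent']).tolist(),round(d['score'],2)) for d in bot.look_for(n,t)])
print(bot.get_obs())
E
```

```text
scene {'vfov': 51.26978500277635, 'cx': 318.4067942655751, 'cy': 246.04192342241274, 'origin': array([ 0.21319376, -0.55143084,  0.81070702]), 'rotation': array([ 0.35221298, -0.08978046, -0.2324987 ,  0.90212518])}
cap [([462.0, 335.0, 36.0, 24.0], 0.95), ([381.0, 334.0, 38.0, 32.0], 0.88), ([305.0, 402.0, 33.0, 32.0], 0.84), ([375.0, 361.0, 127.0, 116.0], 0.27)]
tester [([376.0, 362.0, 125.0, 116.0], 0.75)]
tray [([265.0, 232.0, 153.0, 121.0], 0.69), ([376.0, 359.0, 127.0, 118.0], 0.59)]
loupe [([304.0, 216.0, 8.0, 16.0], 0.61), ([263.0, 231.0, 151.0, 122.0], 0.61), ([378.0, 361.0, 123.0, 119.0], 0.51)]
watch_chrono [([248.0, 198.0, 86.0, 22.0], 0.71)]
top {'vfov': 44.36609911575385, 'cx': 321.36193433067655, 'cy': 248.316437055483, 'origin': array([0.2858623 , 0.03072916, 1.43326429]), 'rotation': array([ 0.05446929, -0.06438456, -0.70171734,  0.70744646])}
cap [([409.0, 245.0, 24.0, 27.0], 0.87), ([423.0, 185.0, 22.0, 22.0], 0.8), ([413.0, 314.0, 23.0, 23.0], 0.65)]
tester [([407.0, 250.0, 84.0, 73.0], 0.7)]
tray [([237.0, 266.0, 144.0, 130.0], 0.91)]
loupe [([242.0, 226.0, 10.0,
[... 581 characters left out ...]
ono []
{'clock': 0.9, 'joint_pos': array([ 1.26798765e+00,  2.40573409e-01,  5.03537616e-03,  1.33520391e+00,
       -1.07057247e-05,  1.57079935e+00]), 'joint_vel': array([ 0.00058885,  0.00078232,  0.00288772, -0.00025698,  0.00191528,
        0.00020552]), 'tau': array([-3.66979748e-04, -3.72189367e+01,  2.52696419e+01,  8.43929192e-04,
        1.48993663e-04,  2.66879042e-06]), 'eef_pos': array([0.14910854, 0.47726457, 0.24233329]), 'tool_rot': array([1.50828049e-01, 9.88560013e-01, 2.60733274e-05, 9.39282296e-06]), 'ft_force': array([ 0.35470617,  0.41673464, -0.16365078]), 'ft_torque': array([ 0.07958358, -0.03940549, -0.04198569]), 'grasp_force': 0.0, 'grip_width': 0.0851519723402975}
```

View pics/top0.png

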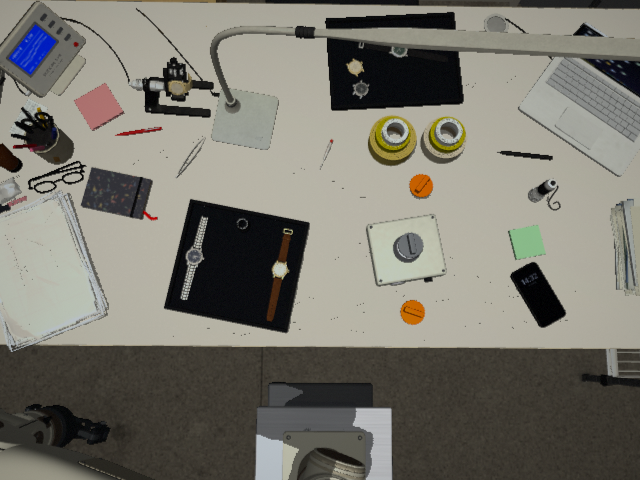

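View pics/scene0.png

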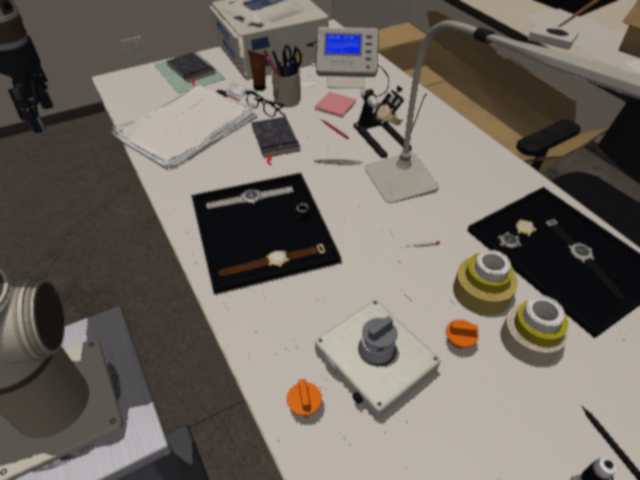

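Top view: grey cap is at (409,246) on the white tester (centre about 407,250). Orange look-alikes are at (421,186) and (413,313). The near tray is at (237,266), with the loupe at (242,225).

```bash
python3 - <<'E'
from h import *
P=pose('top'); S=pose('scene')
bot.camera('top')
for t,z in [('tester',.045),('tray',.019),('cap',.11),('loupe',.036)]:
    for d in bot.outline_of('top',t)[:3]:
        m=d['region'].astype(np.uint8); 
        pts=cv2.findNonZero(m).reshape(-1,2)
        w=np.array([onz(P,u,v,z)[:2] for u,v in pts],dtype=np.float32)
        print(t,round(d['score'],2),cv2.minAreaRect(w),w.mean(0))
# cap triangulation
for zz in [.077,.101,.123]:
    print(zz,onz(P,409,246,zz),onz(S,381,328,zz))
E
```

```text
tester 0.8 ((0.5176186561584473, -0.19005557894706726), (0.1621180921792984, 0.17508631944656372), 9.676365852355957) [ 0.5174747  -0.18825363]
tray 0.87 ((0.4849681258201599, 0.21476715803146362), (0.3043065667152405, 0.2789996862411499), 79.36459350585938) [0.48204476 0.21551241]
cap 0.75 ((0.5205326080322266, -0.18990352749824524), (0.055070627480745316, 0.06053296849131584), 89.14351654052734) [ 0.5205581  -0.19040312]
cap 0.75 ((0.6613809466362, -0.21706563234329224), (0.05052637308835983, 0.054104357957839966), 0.6156669855117798) [ 0.661352   -0.21804571]
cap 0.7 ((0.3672015368938446, -0.19213339686393738), (0.0548233836889267, 0.054664261639118195), 44.72652053833008) [ 0.36643967 -0.19278118]
loupe 0.57 ((0.5760472416877747, 0.20103591680526733), (0.02938784845173359, 0.030516238883137703), 61.083984375) [0.5726987  0.19981019]
0.077 [ 0.52380756 -0.19297664  0.077     ] [ 0.53976936 -0.18082281  0.077     ]
0.101 [ 0.51959696 -0.18901802  0.101     ] [ 0.52908688 -0.19294563  0.101     ]
0.123 [ 0.51573724 -0.18538928  0.123     ] [ 0.5192946  -0.20405821  0.123     ]
```

```bash
python3 - <<'E'
import cv2,numpy as np
a=cv2.imread('pics/top0.png')[200:300,355:455]; b=cv2.imread('pics/scene0.png')[290:420,305:445]
cv2.imwrite('pics/c1.png',np.hstack([cv2.resize(a,(400,400),interpolation=3),cv2.resize(b,(400,400),interpolation=3)]))
E
```

```text
(no output)
```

View pics/c1.png

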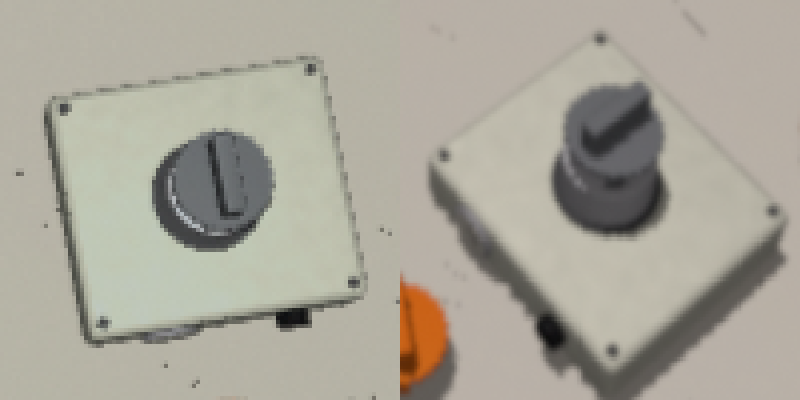

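Tester yaw is about +10°, with its gauge and knob toward the robot. The grey cap's wing lies along the tester's x, at about (0.519,-0.190). I'll move above it.

Call:
drive_tool:
  rows:
    - {"dx": -1, "dy": -1, "wz": -0.5}
    - {"dx": -2, "dy": -2, "wz": -1, "dz": -0.4}
    - {"dx": -11, "dy": -10.5, "dz": -0.4, "wz": -5.4}
    - {"dx": -11, "dy": -10.5, "dz": -0.4, "wz": -5.4}
    - {"dx": -11, "dy": -10.5, "dz": -0.4, "wz": -5.4}
    - {"dx": -11, "dy": -10.5, "dz": -0.4, "wz": -5.4}
    - {"dx": -11, "dy": -10.5, "dz": -0.4, "wz": -5.4}
    - {"dx": -11, "dy": -10.5, "dz": -0.4, "wz": -5.4}
    - {"dx": -11, "dy": -10.5, "dz": -0.4, "wz": -5.4}
    - {"dx": -11, "dy": -10.5, "dz": -0.4, "wz": -5.4}
    - {"dx": -11, "dy": -10.5, "dz": -0.4, "wz": -5.4}
    - {"dx": -11, "dy": -10.5, "dz": -0.4, "wz": -5.4}
    - {"dx": -11, "dy": -10.5, "dz": -0.4, "wz": -5.4}
    - {"dx": -11, "dy": -10.5, "dz": -0.4, "wz": -5.4}
    - {"dx": -11, "dy": -10.5, "dz": -0.4, "wz": -5.4}
    - {"dx": -11, "dy": -10.5, "dz": -0.4, "wz": -5.4}
    - {"dx": -11, "dy": -10.5, "dz": -0.4, "wz": -5.4}
    - {"dx": -11, "dy": -10.5, "dz": -0.4, "wz": -5.4}
    - {"dx": -11, "dy": -10.5, "dz": -0.4, "wz": -5.4}

```text
invalid input at $.rows[0]: expected keys dx, dy, dz, wx, wy, wz, hand
```

Call:
drive_tool:
  rows:
    - {"dx": -1, "dy": -1, "dz": -0.4, "wx": 0, "wy": 0, "wz": -0.5, "hand": 85}
    - {"dx": -11, "dy": -10.5, "dz": -0.4, "wx": 0, "wy": 0, "wz": -5.4, "hand": 85}
    - {"dx": -11, "dy": -10.5, "dz": -0.4, "wx": 0, "wy": 0, "wz": -5.4, "hand": 85}
    - {"dx": -11, "dy": -10.5, "dz": -0.4, "wx": 0, "wy": 0, "wz": -5.4, "hand": 85}
    - {"dx": -11, "dy": -10.5, "dz": -0.4, "wx": 0, "wy": 0, "wz": -5.4, "hand": 85}
    - {"dx": -11, "dy": -10.5, "dz": -0.4, "wx": 0, "wy": 0, "wz": -5.4, "hand": 85}
    - {"dx": -11, "dy": -10.5, "dz": -0.4, "wx": 0, "wy": 0, "wz": -5.4, "hand": 85}
    - {"dx": -11, "dy": -10.5, "dz": -0.4, "wx": 0, "wy": 0, "wz": -5.4, "hand": 85}
    - {"dx": -11, "dy": -10.5, "dz": -0.4, "wx": 0, "wy": 0, "wz": -5.4, "hand": 85}
    - {"dx": -11, "dy": -10.5, "dz": -0.4, "wx": 0, "wy": 0, "wz": -5.4, "hand": 85}
    - {"dx": -11, "dy": -10.5, "dz": -0.4, "wx": 0, "wy": 0, "wz": -5.4, "hand": 85}
    - {"dx": -11, "dy": -10.5, "dz": -0.4, "wx": 0, "wy": 0, "wz": -5.4, "hand": 85}
    - {"dx": -11, "dy": -10.5, "dz": -0.4, "wx": 0, "wy": 0, "wz": -5.4, "hand": 85}
    - {"dx": -11, "dy": -10.5, "dz": -0.4, "wx": 0, "wy": 0, "wz": -5.4, "hand": 85}
    - {"dx": -11, "dy": -10.5, "dz": -0.4, "wx": 0, "wy": 0, "wz": -5.4, "hand": 85}
    - {"dx": -11, "dy": -10.5, "dz": -0.4, "wx": 0, "wy": 0, "wz": -5.4, "hand": 85}
    - {"dx": -11, "dy": -10.5, "dz": -0.4, "wx": 0, "wy": 0, "wz": -5.4, "hand": 85}
    - {"dx": -11, "dy": -10.5, "dz": -0.4, "wx": 0, "wy": 0, "wz": -5.4, "hand": 85}
    - {"dx": -11, "dy": -10.5, "dz": -0.4, "wx": 0, "wy": 0, "wz": -5.4, "hand": 85}
    - {"dx": -11, "dy": -10.5, "dz": -0.4, "wx": 0, "wy": 0, "wz": -5.4, "hand": 85}

```text
clock: 3.15
eef_pos: [0.5171, -0.1867, 0.2627]
tool_rot: [-0.085, 0.996, 0.0, 0.0]
ft_force: [-0.1, 0.1, -0.4]
grip_width: 0.0853
grasp_force: 0.0
```

```bash
python3 - <<'E'
from h import *
o=bot.get_obs();print(o['clock'],o['joint_pos'],o['eef_pos'],o['ft_force'],o['ft_torque'])
Rm=R.from_quat(o['tool_rot']).as_matrix();print(np.round(Rm,3),np.degrees(np.arctan2(Rm[1,0],Rm[0,0])))
P=pose('wrist');im=bot.camera('wrist');save('w1.png',im)
for t in ['cap','tester']:
    for d in bot.outline_of('wrist',t)[:2]:
        print(t,round(d['score'],2),np.round(d['extent'],1))
E
```

```text
3.15 [-3.46474837e-01  3.33479180e-01  1.84455117e-01  1.42162820e+00
  1.62179162e-04 -5.16502494e-01] [ 0.51712538 -0.18665186  0.26272269] [-0.06274267  0.05671144 -0.37607848] [ 0.01160411  0.02383331 -0.00545556]
[[-0.986 -0.169  0.   ]
 [-0.169  0.986  0.   ]
 [-0.     0.    -1.   ]] -170.2581326444822
cap 0.92 [303.2 229.9  86.7  83.8]
cap 0.89 [236.6 363.4  63.3  61.5]
tester 0.59 [305.1 199.2 216.9 192.7]
```

View pics/w1.png

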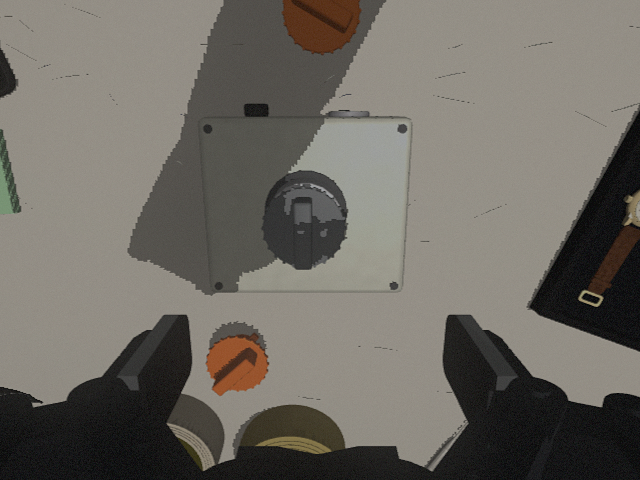

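Wrist view: grey wing spans about (303,197) to (303,268), with tester screws at (208,129), (402,128), (394,286) and (219,286).

```bash
python3 - <<'E'
from h import *
P=pose('wrist'); o=bot.get_obs(); print(proj(P,o['eef_pos']))
q=np.array([onz(P,u,v,.045) for u,v in [(208,129),(402,128),(394,286),(219,286)]])[:,:2]
print(q,q.mean(0)); 
d=(q[0]+q[1]-q[2]-q[3]); print('yaw+180 from screws',np.degrees(np.arctan2(d[1],d[0])),[np.linalg.norm(q[i]-q[(i+1)%4]) for i in range(4)])
d=(q[0]+q[3]-q[1]-q[2]); print('y ax',np.degrees(np.arctan2(d[1],d[0])))
c=q.mean(0); print(proj(P,[*c,.123]),proj(P,[*c,.101]))
a=np.radians(9.74)
def w(x,y,z): return [c[0]+np.cos(a)*x-np.sin(a)*y,c[1]+np.sin(a)*x+np.cos(a)*y,z]
for x in(-.023,.023):
  for y in (-.006,.006): print('wing',x,y,np.round(proj(P,w(x,y,.123)),1))
r=[proj(P,w(.029*np.cos(t),.029*np.sin(t),.101)) for t in np.linspace(0,6.28,60)];r=np.array(r);print(r.min(0),r.max(0))
im=cv2.imread('pics/w1.png')[160:290,235:370]
save('w1c.png',cv2.resize(im,None,fx=4,fy=4,interpolation=2)[...,::-1])
E
```

```text
(np.float64(318.08156063506965), np.float64(336.7297076248723))
[[ 0.47292581 -0.28087161]
 [ 0.44667836 -0.13216843]
 [ 0.57708486 -0.10928804]
 [ 0.60264217 -0.25859795]] [ 0.5248328  -0.19523151]
yaw+180 from screws -170.15230617568852 [np.float64(0.15100186961525264), np.float64(0.1323985116847926), np.float64(0.15148142962386626), np.float64(0.13161477069707112)]
y ax -80.13859690266327
(np.float64(302.8854336069899), np.float64(237.85555585220231)) (np.float64(303.8485797960584), np.float64(229.07901746055947))
wing -0.023 -0.006 [293.1 203. ]
wing -0.023 0.006 [312. 203.]
wing 0.023 -0.006 [294.2 271.1]
wing 0.023 0.006 [312.2 271.1]
[262.27356586 187.85650406] [345.40002045 268.1513597 ]
```

View pics/w1c.png

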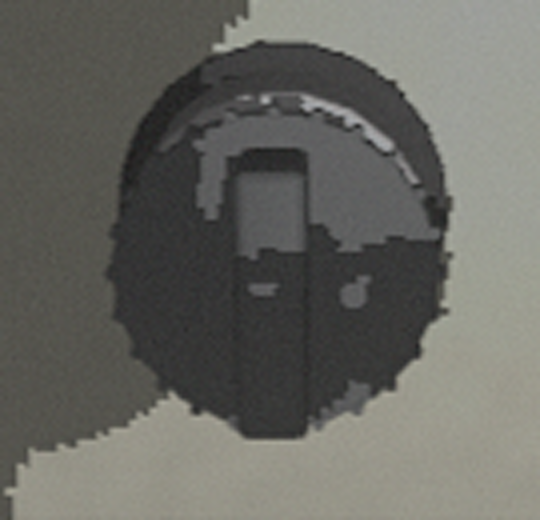

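```bash
python3 -c "
from h import *
print(bot.tip_extent)"
```

```text
0.011
```

Call:
drive_tool:
  rows:
    - {"dx": -0.1, "dy": -0.19, "dz": 0.5, "wx": 0, "wy": 0, "wz": 0, "hand": 60}
    - {"dx": -0.1, "dy": -0.19, "dz": 1.2, "wx": 0, "wy": 0, "wz": 0, "hand": 60}
    - {"dx": -0.1, "dy": -0.19, "dz": 1.9, "wx": 0, "wy": 0, "wz": 0, "hand": 50}
    - {"dx": -0.1, "dy": -0.19, "dz": 2.4, "wx": 0, "wy": 0, "wz": 0, "hand": 45}
    - {"dx": -0.1, "dy": -0.19, "dz": 2.6, "wx": 0, "wy": 0, "wz": 0, "hand": 40}
    - {"dx": -0.1, "dy": -0.19, "dz": 2.75, "wx": 0, "wy": 0, "wz": 0, "hand": 35}
    - {"dx": -0.1, "dy": -0.19, "dz": 2.85, "wx": 0, "wy": 0, "wz": 0, "hand": 35}
    - {"dx": -0.1, "dy": -0.19, "dz": 2.93, "wx": 0, "wy": 0, "wz": 0, "hand": 30}
    - {"dx": -0.1, "dy": -0.19, "dz": 2.93, "wx": 0, "wy": 0, "wz": 0, "hand": 30}
    - {"dx": -0.1, "dy": -0.19, "dz": 2.93, "wx": 0, "wy": 0, "wz": 0, "hand": 30}

```text
clock: 4.3
eef_pos: [0.5246, -0.1966, 0.1166]
tool_rot: [-0.084, 0.996, -0.0, 0.001]
ft_force: [0.7, 1.2, 0.3]
grip_width: 0.0299
grasp_force: 0.0
```

Call:
drive_tool:
  rows:
    - {"dx": 0, "dy": 0.02, "dz": 0.04, "wx": 0, "wy": 0, "wz": 0, "hand": 20}
    - {"dx": 0, "dy": 0.02, "dz": 0.04, "wx": 0, "wy": 0, "wz": 0, "hand": 16}
    - {"dx": 0, "dy": 0.02, "dz": 0.04, "wx": 0, "wy": 0, "wz": 0, "hand": 8}
    - {"dx": 0, "dy": 0.02, "dz": 0.04, "wx": 0, "wy": 0, "wz": 0, "hand": 5}
    - {"dx": 0, "dy": 0.02, "dz": 0.04, "wx": 0, "wy": 0, "wz": 0, "hand": 5}
    - {"dx": 0, "dy": 0.02, "dz": 0.04, "wx": 0, "wy": 0, "wz": 0, "hand": 5}
    - {"dx": 0, "dy": 0.02, "dz": 0.04, "wx": 0, "wy": 0, "wz": 0, "hand": 5}
    - {"dx": 0, "dy": 0.02, "dz": 0.04, "wx": 0, "wy": 0, "wz": 0, "hand": 5}

```text
clock: 5.1
eef_pos: [0.5239, -0.1953, 0.1141]
tool_rot: [-0.084, 0.996, 0.0, 0.0]
ft_force: [-0.5, 1.2, 4.5]
grip_width: 0.0105
grasp_force: 60.5
```

Call:
drive_tool:
  rows:
    - {"dx": 0, "dy": 0, "dz": 0.03, "wx": 0, "wy": 0, "wz": 0, "hand": 5}
    - {"dx": 0, "dy": 0, "dz": 0.06, "wx": 0, "wy": 0, "wz": 0, "hand": 5}
    - {"dx": 0, "dy": 0, "dz": 0.08, "wx": 0, "wy": 0, "wz": 0, "hand": 5}
    - {"dx": 0, "dy": 0, "dz": 0.08, "wx": 0, "wy": 0, "wz": 0, "hand": 5}

```text
clock: 5.5
eef_pos: [0.5239, -0.1953, 0.1097]
tool_rot: [-0.084, 0.996, 0.0, 0.0]
ft_force: [-1.4, 1.3, 4.2]
grip_width: 0.011
grasp_force: 60.7
```

Call:
drive_tool:
  rows:
    - {"dx": 0, "dy": 0, "dz": 0.01, "wx": 0, "wy": 0, "wz": 0, "hand": 5}
    - {"dx": 0, "dy": 0, "dz": 0.02, "wx": 0, "wy": 0, "wz": 0, "hand": 5}
    - {"dx": 0, "dy": 0, "dz": 0.03, "wx": 0, "wy": 0, "wz": 0, "hand": 5}
    - {"dx": 0, "dy": 0, "dz": 0.03, "wx": 0, "wy": 0, "wz": 0, "hand": 5}

```text
clock: 5.9
eef_pos: [0.524, -0.1953, 0.1084]
tool_rot: [-0.084, 0.996, 0.0, 0.0]
ft_force: [-0.9, 2.5, 4.5]
grip_width: 0.0111
grasp_force: 60.7
```

Call:
drive_tool:
  rows:
    - {"dx": 0, "dy": 0, "dz": 0.01, "wx": 0, "wy": 0, "wz": 0, "hand": 5}
    - {"dx": 0, "dy": 0, "dz": 0.02, "wx": 0, "wy": 0, "wz": 0, "hand": 5}
    - {"dx": 0, "dy": 0, "dz": 0.02, "wx": 0, "wy": 0, "wz": 0, "hand": 5}

```text
clock: 6.2
eef_pos: [0.524, -0.1953, 0.1074]
tool_rot: [-0.084, 0.996, 0.0, 0.0]
ft_force: [-1.3, 2.1, 5.5]
grip_width: 0.0106
grasp_force: 60.8
```

Call:
drive_tool:
  rows:
    - {"dx": 0, "dy": 0, "dz": 0.01, "wx": 0, "wy": 0, "wz": 0, "hand": 5}
    - {"dx": 0, "dy": 0, "dz": 0.02, "wx": 0, "wy": 0, "wz": 0, "hand": 5}
    - {"dx": 0, "dy": 0, "dz": 0.02, "wx": 0, "wy": 0, "wz": 0, "hand": 5}

```text
clock: 6.5
eef_pos: [0.524, -0.1953, 0.1065]
tool_rot: [-0.084, 0.996, 0.0, 0.0]
ft_force: [-1.5, 2.1, 5.5]
grip_width: 0.0101
grasp_force: 60.8
```

Call:
drive_tool:
  rows:
    - {"dx": 0, "dy": 0, "dz": 0.01, "wx": 0, "wy": 0, "wz": 0, "hand": 5}
    - {"dx": 0, "dy": 0, "dz": 0.02, "wx": 0, "wy": 0, "wz": 0, "hand": 5}
    - {"dx": 0, "dy": 0, "dz": 0.02, "wx": 0, "wy": 0, "wz": 0, "hand": 5}

```text
clock: 6.8
eef_pos: [0.524, -0.1953, 0.1055]
tool_rot: [-0.084, 0.996, 0.0, 0.0]
ft_force: [-2.3, 1.5, 6.1]
grip_width: 0.0102
grasp_force: 60.8
```

Call:
drive_tool:
  rows:
    - {"dx": 0, "dy": 0, "dz": 0.01, "wx": 0, "wy": 0, "wz": 0, "hand": 5}
    - {"dx": 0, "dy": 0, "dz": 0.02, "wx": 0, "wy": 0, "wz": 0, "hand": 5}
    - {"dx": 0, "dy": 0, "dz": 0.02, "wx": 0, "wy": 0, "wz": 0, "hand": 5}

```text
clock: 7.1
eef_pos: [0.524, -0.1953, 0.1045]
tool_rot: [-0.084, 0.996, 0.0, 0.0]
ft_force: [-0.3, 2.6, 6.1]
grip_width: 0.0105
grasp_force: 60.8
```

Call:
drive_tool:
  rows:
    - {"dx": 0, "dy": 0, "dz": 0.01, "wx": 0, "wy": 0, "wz": 0, "hand": 5}
    - {"dx": 0, "dy": 0, "dz": 0.02, "wx": 0, "wy": 0, "wz": 0, "hand": 5}
    - {"dx": 0, "dy": 0, "dz": 0.02, "wx": 0, "wy": 0, "wz": 0, "hand": 5}

```text
clock: 7.4
eef_pos: [0.524, -0.1953, 0.1035]
tool_rot: [-0.084, 0.996, 0.0, 0.0]
ft_force: [-1.8, 1.7, 6.4]
grip_width: 0.0106
grasp_force: 60.9
```

Call:
drive_tool:
  rows:
    - {"dx": 0, "dy": 0, "dz": 0.01, "wx": 0, "wy": 0, "wz": 0, "hand": 5}
    - {"dx": 0, "dy": 0, "dz": 0.02, "wx": 0, "wy": 0, "wz": 0, "hand": 5}
    - {"dx": 0, "dy": 0, "dz": 0.02, "wx": 0, "wy": 0, "wz": 0, "hand": 5}

```text
clock: 7.7
eef_pos: [0.524, -0.1954, 0.1032]
tool_rot: [-0.084, 0.996, -0.0, 0.0]
ft_force: [-2.9, 2.6, 9.1]
grip_width: 0.0104
grasp_force: 61.3
```

Bottomed at about 11 mm down. Adding a little preload, then twisting.

Call:
drive_tool:
  rows:
    - {"dx": 0, "dy": 0, "dz": 0.01, "wx": 0, "wy": 0, "wz": 0, "hand": 5}
    - {"dx": 0, "dy": 0, "dz": 0.01, "wx": 0, "wy": 0, "wz": 0, "hand": 5}
    - {"dx": 0, "dy": 0, "dz": 0.01, "wx": 0, "wy": 0, "wz": -1, "hand": 5}
    - {"dx": 0, "dy": 0, "dz": 0.01, "wx": 0, "wy": 0, "wz": -2, "hand": 5}
    - {"dx": 0, "dy": 0, "dz": 0.01, "wx": 0, "wy": 0, "wz": -3, "hand": 5}
    - {"dx": 0, "dy": 0, "dz": 0.01, "wx": 0, "wy": 0, "wz": -4, "hand": 5}
    - {"dx": 0, "dy": 0, "dz": 0.01, "wx": 0, "wy": 0, "wz": -4, "hand": 5}

```text
clock: 8.4
eef_pos: [0.5251, -0.1961, 0.1032]
tool_rot: [-0.256, 0.967, -0.001, 0.001]
ft_force: [-0.3, 1.3, 8.7]
grip_width: 0.0106
grasp_force: 61.3
```

```bash
cat > st.py <<'E'
from h import *
o=bot.get_obs();Rm=R.from_quat(o['tool_rot']).as_matrix();print(o['clock'],o['eef_pos'],o['ft_force'],o['ft_torque'],o['grip_width'],'wing',np.degrees(np.arctan2(-Rm[1,0],-Rm[0,0])),o['joint_pos'])
E
python3 st.py
```

```text
8.4 [ 0.5251354  -0.19614891  0.10322434] [-0.27725345  1.32090963  8.65166762] [0.20076908 0.29608687 0.07364091] 0.010573821237141338 wing 29.72461058779331 [-3.57185022e-01  4.51920670e-01 -6.75542355e-02  1.04773413e+00
 -5.52030048e-04 -8.75975424e-01]
```

Call:
drive_tool:
  rows:
    - {"dx": 0, "dy": 0, "dz": 0, "wx": 0, "wy": 0, "wz": -1, "hand": 5}
    - {"dx": 0, "dy": 0, "dz": 0, "wx": 0, "wy": 0, "wz": -2, "hand": 5}
    - {"dx": 0, "dy": 0, "dz": 0, "wx": 0, "wy": 0, "wz": -3, "hand": 5}
    - {"dx": 0, "dy": 0, "dz": 0, "wx": 0, "wy": 0, "wz": -4, "hand": 5}
    - {"dx": 0, "dy": 0, "dz": 0, "wx": 0, "wy": 0, "wz": -5, "hand": 5}
    - {"dx": 0, "dy": 0, "dz": 0, "wx": 0, "wy": 0, "wz": -6, "hand": 5}
    - {"dx": 0, "dy": 0, "dz": 0, "wx": 0, "wy": 0, "wz": -7, "hand": 5}
    - {"dx": 0, "dy": 0, "dz": 0, "wx": 0, "wy": 0, "wz": -8, "hand": 5}
    - {"dx": 0, "dy": 0, "dz": 0, "wx": 0, "wy": 0, "wz": -8, "hand": 5}

```text
clock: 9.3
eef_pos: [0.5252, -0.1962, 0.1032]
tool_rot: [-0.572, 0.821, -0.002, 0.001]
ft_force: [-0.9, 0.9, 8.3]
grip_width: 0.0107
grasp_force: 61.3
```

```bash
python3 st.py
```

```text
9.3 [ 0.5252013  -0.19619151  0.10321347] [-0.90887405  0.89746316  8.27115887] [0.22417506 0.17169457 0.04278468] 0.010688670795510323 wing 69.72049915604802 [-3.57219027e-01  4.51965076e-01 -6.75142377e-02  1.04758314e+00
 -5.44533065e-04 -1.57407335e+00]
```

Call:
drive_tool:
  rows:
    - {"dx": 0, "dy": 0, "dz": 0, "wx": 0, "wy": 0, "wz": -0.3, "hand": 5}
    - {"dx": 0, "dy": 0, "dz": 0, "wx": 0, "wy": 0, "wz": -0.6, "hand": 5}
    - {"dx": 0, "dy": 0, "dz": 0, "wx": 0, "wy": 0, "wz": -0.9, "hand": 5}
    - {"dx": 0, "dy": 0, "dz": 0, "wx": 0, "wy": 0, "wz": -1.1, "hand": 5}
    - {"dx": 0, "dy": 0, "dz": 0, "wx": 0, "wy": 0, "wz": -1.1, "hand": 5}

```text
clock: 9.8
eef_pos: [0.5246, -0.1962, 0.1032]
tool_rot: [-0.61, 0.793, -0.001, 0.0]
ft_force: [-2.1, 0.5, 10.8]
grip_width: 0.0106
grasp_force: 61.5
```

```bash
python3 st.py
```

```text
9.8 [ 0.52456518 -0.19623797  0.10322635] [-2.10101813  0.50219899 10.77652687] [ 0.16201472  0.55901228 -0.11966605] 0.010575884985695144 wing 75.12684606892167 [-3.57438726e-01  4.51701713e-01 -6.79014122e-02  1.04857495e+00
 -1.03310440e-03 -1.66865251e+00]
```

Stop reached (65.3°, with the moment rising). I'll back off slightly and lift.

Call:
drive_tool:
  rows:
    - {"dx": 0, "dy": 0, "dz": 0, "wx": 0, "wy": 0, "wz": 0.5, "hand": 5}
    - {"dx": 0, "dy": 0, "dz": 0, "wx": 0, "wy": 0, "wz": 0.7, "hand": 5}
    - {"dx": 0, "dy": 0, "dz": -0.05, "wx": 0, "wy": 0, "wz": 0.7, "hand": 5}
    - {"dx": 0, "dy": 0, "dz": -0.1, "wx": 0, "wy": 0, "wz": 0.7, "hand": 5}
    - {"dx": 0, "dy": 0, "dz": -0.15, "wx": 0, "wy": 0, "wz": 0.7, "hand": 5}
    - {"dx": 0, "dy": 0, "dz": -0.2, "wx": 0, "wy": 0, "wz": 0.7, "hand": 5}
    - {"dx": 0, "dy": 0, "dz": -0.2, "wx": 0, "wy": 0, "wz": 0.7, "hand": 5}

```text
clock: 10.5
eef_pos: [0.5247, -0.1962, 0.1125]
tool_rot: [-0.585, 0.811, -0.001, 0.0]
ft_force: [0.3, -0.7, 4.7]
grip_width: 0.0106
grasp_force: 60.6
```

```bash
python3 st.py
```

```text
10.5 [ 0.52465967 -0.19617647  0.11251624] [ 0.32149467 -0.65886664  4.70234911] [-0.27596156 -0.06005137  0.03195162] 0.010599957450058662 wing 71.63537743004487 [-3.57331883e-01  4.43190137e-01 -5.47951318e-02  1.07049277e+00
 -9.27734431e-04 -1.60760731e+00]
```

Call:
drive_tool:
  rows:
    - {"dx": 0, "dy": 0, "dz": -0.04, "wx": 0, "wy": 0, "wz": 0, "hand": 5}
    - {"dx": 0, "dy": 0, "dz": -0.08, "wx": 0, "wy": 0, "wz": 0, "hand": 5}
    - {"dx": 0, "dy": 0, "dz": -0.12, "wx": 0, "wy": 0, "wz": 0, "hand": 5}
    - {"dx": 0, "dy": 0, "dz": -0.16, "wx": 0, "wy": 0, "wz": 0, "hand": 5}
    - {"dx": 0, "dy": 0, "dz": -0.2, "wx": 0, "wy": 0, "wz": 0, "hand": 5}
    - {"dx": 0, "dy": 0, "dz": -0.2, "wx": 0, "wy": 0, "wz": 0, "hand": 5}

```text
clock: 11.1
eef_pos: [0.5231, -0.1949, 0.1212]
tool_rot: [-0.585, 0.811, 0.001, -0.0]
ft_force: [0.6, 0.4, -0.7]
grip_width: 0.0106
grasp_force: 59.9
```

```bash
python3 st.py
```

```text
11.1 [ 0.52311152 -0.19489299  0.12118048] [ 0.56929568  0.38245116 -0.67566105] [ 0.00334754 -0.09104112  0.03421042] 0.010612258399122767 wing 71.66161724995868 [-3.56824780e-01  4.35084840e-01 -4.29708167e-02  1.09498274e+00
  3.63943708e-04 -1.60755685e+00]
```

Cap is free, 7 mm above its locked height with only its weight on the wrist. Lifting clear.

Call:
drive_tool:
  rows:
    - {"dx": 0, "dy": 0, "dz": -0.1, "wx": 0, "wy": 0, "wz": 0, "hand": 5}
    - {"dx": 0, "dy": 0, "dz": -0.2, "wx": 0, "wy": 0, "wz": 0, "hand": 5}
    - {"dx": 0, "dy": 0, "dz": -0.3, "wx": 0, "wy": 0, "wz": 0, "hand": 5}
    - {"dx": 0, "dy": 0, "dz": -0.45, "wx": 0, "wy": 0, "wz": 0, "hand": 5}
    - {"dx": 0, "dy": 0, "dz": -0.7, "wx": 0, "wy": 0, "wz": 0, "hand": 5}
    - {"dx": 0, "dy": 0, "dz": -1.0, "wx": 0, "wy": 0, "wz": 0, "hand": 5}
    - {"dx": 0, "dy": 0, "dz": -1.4, "wx": 0, "wy": 0, "wz": 0, "hand": 5}
    - {"dx": 0, "dy": 0, "dz": -1.8, "wx": 0, "wy": 0, "wz": 0, "hand": 5}
    - {"dx": 0, "dy": 0, "dz": -2.1, "wx": 0, "wy": 0, "wz": 0, "hand": 5}
    - {"dx": 0, "dy": 0, "dz": -2.1, "wx": 0, "wy": 0, "wz": 0, "hand": 5}

```text
clock: 12.1
eef_pos: [0.5255, -0.196, 0.2304]
tool_rot: [-0.585, 0.811, -0.003, 0.002]
ft_force: [-0.3, 0.4, -0.6]
grip_width: 0.0104
grasp_force: 59.9
```

Call:
drive_tool:
  rows:
    - {"dx": -0.3, "dy": 0.15, "dz": 0, "wx": 0, "wy": 0, "wz": 0, "hand": 5}
    - {"dx": -0.8, "dy": 0.4, "dz": 0, "wx": 0, "wy": 0, "wz": 0, "hand": 5}
    - {"dx": -1.5, "dy": 0.8, "dz": 0, "wx": 0, "wy": 0, "wz": 0, "hand": 5}
    - {"dx": -2.2, "dy": 1.15, "dz": 0, "wx": 0, "wy": 0, "wz": 0, "hand": 5}
    - {"dx": -2.9, "dy": 1.5, "dz": 0, "wx": 0, "wy": 0, "wz": 0, "hand": 5}
    - {"dx": -3.6, "dy": 1.9, "dz": 0, "wx": 0, "wy": 0, "wz": 0, "hand": 5}
    - {"dx": -4.3, "dy": 2.25, "dz": 0, "wx": 0, "wy": 0, "wz": 0, "hand": 5}
    - {"dx": -5, "dy": 2.6, "dz": 0, "wx": 0, "wy": 0, "wz": 0, "hand": 5}
    - {"dx": -5.7, "dy": 3, "dz": 0, "wx": 0, "wy": 0, "wz": 0, "hand": 5}
    - {"dx": -6.4, "dy": 3.35, "dz": 0, "wx": 0, "wy": 0, "wz": 0, "hand": 5}
    - {"dx": -6.9, "dy": 3.6, "dz": 0, "wx": 0, "wy": 0, "wz": 0, "hand": 5}
    - {"dx": -7.3, "dy": 3.8, "dz": 0, "wx": 0, "wy": 0, "wz": 0, "hand": 5}
    - {"dx": -7.45, "dy": 3.9, "dz": 0, "wx": 0, "wy": 0, "wz": 0, "hand": 5}
    - {"dx": -7.45, "dy": 3.9, "dz": 0, "wx": 0, "wy": 0, "wz": 0, "hand": 5}
    - {"dx": -7.45, "dy": 3.9, "dz": 0, "wx": 0, "wy": 0, "wz": 0, "hand": 5}

```text
clock: 13.6
eef_pos: [0.4555, 0.2189, 0.2264]
tool_rot: [-0.585, 0.811, -0.0, -0.001]
ft_force: [-0.2, -0.1, 0.2]
grip_width: 0.0106
grasp_force: 59.9
```

```bash
python3 st.py; python3 - <<'E'
from h import *
save('w2.png',bot.camera('wrist'))
P=pose('wrist');o=bot.get_obs();p=o['eef_pos']
im=cv2.imread('pics/w2.png')
tc=np.array([.4845,.215]);a=np.radians(-10.3);Rz=np.array([[np.cos(a),-np.sin(a)],[np.sin(a),np.cos(a)]])
q=[proj(P,[*(tc+Rz@np.array(c)),.005]) for c in [(-.1,-.06),(.04,-.06),(.04,.06),(-.1,.06)]]
cv2.polylines(im,[np.int32(q)],True,(0,255,0),1)
t=proj(P,[p[0],p[1],.005]);cv2.circle(im,(int(t[0]),int(t[1])),4,(0,0,255),-1)
cv2.imwrite('pics/w2o.png',im)
E
```

```text
13.6 [0.45554637 0.21889294 0.22637415] [-0.19193324 -0.06344321  0.20479086] [-0.01827205 -0.01127163 -0.03825481] 0.010587860221892018 wing 71.64781023340775 [ 4.48221606e-01  2.59727403e-01 -1.15708865e-02  1.30078855e+00
 -5.01352345e-04 -8.02267897e-01]
```

View pics/w2o.png

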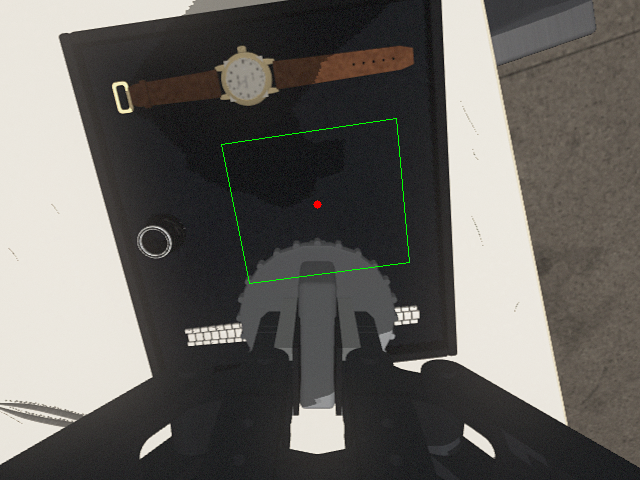

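The tray, strip and watches match the projection: the target point (317,204) is mid-strip, the loupe is at (155,241), and the cap sits upright in the fingers. Descending.

Call:
drive_tool:
  rows:
    - {"dx": 0, "dy": 0, "dz": 0.3, "wx": 0, "wy": 0, "wz": 0, "hand": 5}
    - {"dx": 0, "dy": 0, "dz": 0.8, "wx": 0, "wy": 0, "wz": 0, "hand": 5}
    - {"dx": 0, "dy": 0, "dz": 1.4, "wx": 0, "wy": 0, "wz": 0, "hand": 5}
    - {"dx": 0, "dy": 0, "dz": 2.0, "wx": 0, "wy": 0, "wz": 0, "hand": 5}
    - {"dx": 0, "dy": 0, "dz": 2.5, "wx": 0, "wy": 0, "wz": 0, "hand": 5}
    - {"dx": 0, "dy": 0, "dz": 2.9, "wx": 0, "wy": 0, "wz": 0, "hand": 5}
    - {"dx": 0, "dy": 0, "dz": 3.15, "wx": 0, "wy": 0, "wz": 0, "hand": 5}
    - {"dx": 0, "dy": 0, "dz": 3.25, "wx": 0, "wy": 0, "wz": 0, "hand": 5}
    - {"dx": 0, "dy": 0, "dz": 3.3, "wx": 0, "wy": 0, "wz": 0, "hand": 5}
    - {"dx": 0, "dy": 0, "dz": 3.3, "wx": 0, "wy": 0, "wz": 0, "hand": 5}
    - {"dx": 0, "dy": 0, "dz": 3.3, "wx": 0, "wy": 0, "wz": 0, "hand": 5}

```text
clock: 14.75
eef_pos: [0.4568, 0.2196, 0.0627]
tool_rot: [-0.585, 0.811, -0.0, 0.001]
ft_force: [-0.5, -0.2, -0.9]
grip_width: 0.0109
grasp_force: 59.9
```

Call:
drive_tool:
  rows:
    - {"dx": 0, "dy": 0, "dz": 0.02, "wx": 0, "wy": 0, "wz": 0, "hand": 5}
    - {"dx": 0, "dy": 0, "dz": 0.04, "wx": 0, "wy": 0, "wz": 0, "hand": 5}
    - {"dx": 0, "dy": 0, "dz": 0.06, "wx": 0, "wy": 0, "wz": 0, "hand": 5}
    - {"dx": 0, "dy": 0, "dz": 0.08, "wx": 0, "wy": 0, "wz": 0, "hand": 5}
    - {"dx": 0, "dy": 0, "dz": 0.1, "wx": 0, "wy": 0, "wz": 0, "hand": 5}
    - {"dx": 0, "dy": 0, "dz": 0.1, "wx": 0, "wy": 0, "wz": 0, "hand": 5}

```text
clock: 15.35
eef_pos: [0.4559, 0.2195, 0.0566]
tool_rot: [-0.585, 0.811, 0.0, -0.0]
ft_force: [0.5, -0.7, -0.8]
grip_width: 0.0104
grasp_force: 59.9
```

Call:
drive_tool:
  rows:
    - {"dx": 0, "dy": 0, "dz": 0.02, "wx": 0, "wy": 0, "wz": 0, "hand": 5}
    - {"dx": 0, "dy": 0, "dz": 0.04, "wx": 0, "wy": 0, "wz": 0, "hand": 5}
    - {"dx": 0, "dy": 0, "dz": 0.05, "wx": 0, "wy": 0, "wz": 0, "hand": 5}
    - {"dx": 0, "dy": 0, "dz": 0.06, "wx": 0, "wy": 0, "wz": 0, "hand": 5}
    - {"dx": 0, "dy": 0, "dz": 0.06, "wx": 0, "wy": 0, "wz": 0, "hand": 5}
    - {"dx": 0, "dy": 0, "dz": 0.06, "wx": 0, "wy": 0, "wz": 0, "hand": 5}

```text
clock: 15.95
eef_pos: [0.456, 0.2195, 0.0538]
tool_rot: [-0.585, 0.811, 0.0, -0.0]
ft_force: [-0.8, -0.2, -1.0]
grip_width: 0.011
grasp_force: 59.9
```

Call:
drive_tool:
  rows:
    - {"dx": 0, "dy": 0, "dz": 0.01, "wx": 0, "wy": 0, "wz": 0, "hand": 5}
    - {"dx": 0, "dy": 0, "dz": 0.02, "wx": 0, "wy": 0, "wz": 0, "hand": 5}
    - {"dx": 0, "dy": 0, "dz": 0.03, "wx": 0, "wy": 0, "wz": 0, "hand": 5}
    - {"dx": 0, "dy": 0, "dz": 0.03, "wx": 0, "wy": 0, "wz": 0, "hand": 5}
    - {"dx": 0, "dy": 0, "dz": 0.03, "wx": 0, "wy": 0, "wz": 0, "hand": 5}

```text
clock: 16.45
eef_pos: [0.456, 0.2195, 0.0523]
tool_rot: [-0.585, 0.811, -0.0, -0.0]
ft_force: [-0.0, 0.4, -0.4]
grip_width: 0.0105
grasp_force: 59.9
```

Call:
drive_tool:
  rows:
    - {"dx": 0, "dy": 0, "dz": 0.01, "wx": 0, "wy": 0, "wz": 0, "hand": 5}
    - {"dx": 0, "dy": 0, "dz": 0.02, "wx": 0, "wy": 0, "wz": 0, "hand": 5}
    - {"dx": 0, "dy": 0, "dz": 0.02, "wx": 0, "wy": 0, "wz": 0, "hand": 5}
    - {"dx": 0, "dy": 0, "dz": 0.02, "wx": 0, "wy": 0, "wz": 0, "hand": 5}

```text
clock: 16.85
eef_pos: [0.4561, 0.2196, 0.0521]
tool_rot: [-0.585, 0.811, -0.0, 0.0]
ft_force: [-2.1, -0.8, 5.0]
grip_width: 0.0106
grasp_force: 60.8
```

Standing on the felt. Relieve the load, open, and retreat.

Call:
drive_tool:
  rows:
    - {"dx": 0, "dy": 0, "dz": -0.012, "wx": 0, "wy": 0, "wz": 0, "hand": 5}
    - {"dx": 0, "dy": 0, "dz": -0.012, "wx": 0, "wy": 0, "wz": 0, "hand": 5}
    - {"dx": 0, "dy": 0, "dz": -0.012, "wx": 0, "wy": 0, "wz": 0, "hand": 12}
    - {"dx": 0, "dy": 0, "dz": -0.012, "wx": 0, "wy": 0, "wz": 0, "hand": 16}
    - {"dx": 0, "dy": 0, "dz": -0.012, "wx": 0, "wy": 0, "wz": 0, "hand": 22}
    - {"dx": 0, "dy": 0, "dz": -0.012, "wx": 0, "wy": 0, "wz": 0, "hand": 35}
    - {"dx": 0, "dy": 0, "dz": -0.012, "wx": 0, "wy": 0, "wz": 0, "hand": 40}
    - {"dx": 0, "dy": 0, "dz": -0.012, "wx": 0, "wy": 0, "wz": 0, "hand": 40}
    - {"dx": 0, "dy": 0, "dz": -0.1, "wx": 0, "wy": 0, "wz": 0, "hand": 40}
    - {"dx": 0, "dy": 0, "dz": -0.3, "wx": 0, "wy": 0, "wz": 0, "hand": 40}
    - {"dx": 0, "dy": 0, "dz": -0.7, "wx": 0, "wy": 0, "wz": 0, "hand": 40}
    - {"dx": 0, "dy": 0, "dz": -1.3, "wx": 0, "wy": 0, "wz": 0, "hand": 40}
    - {"dx": 0, "dy": 0, "dz": -2, "wx": 0, "wy": 0, "wz": 0, "hand": 40}
    - {"dx": 0, "dy": 0, "dz": -2.7, "wx": 0, "wy": 0, "wz": 0, "hand": 40}
    - {"dx": 0, "dy": 0, "dz": -3.2, "wx": 0, "wy": 0, "wz": 0, "hand": 40}
    - {"dx": 0, "dy": 0, "dz": -3.5, "wx": 0, "wy": 0, "wz": 0, "hand": 40}
    - {"dx": 0, "dy": 0, "dz": -3.5, "wx": 0, "wy": 0, "wz": 0, "hand": 40}

```text
clock: 18.55
eef_pos: [0.4576, 0.2203, 0.2299]
tool_rot: [-0.585, 0.811, -0.001, 0.003]
ft_force: [0.8, 1.1, 0.7]
grip_width: 0.0398
grasp_force: 0.0
```

```bash
python3 st.py; python3 - <<'E'
from h import *
save('w3.png',bot.camera('wrist'))
E
```

```text
18.55 [0.45758829 0.22025071 0.22991073] [0.82640959 1.10967996 0.7420872 ] [-0.02665041 -0.01342213  0.00333775] 0.03975072088986333 wing 71.65064579810115 [ 4.48610138e-01  2.56489281e-01 -6.59002443e-03  1.30091811e+00
 -1.77876721e-05 -8.01918055e-01]
```

View pics/w3.png

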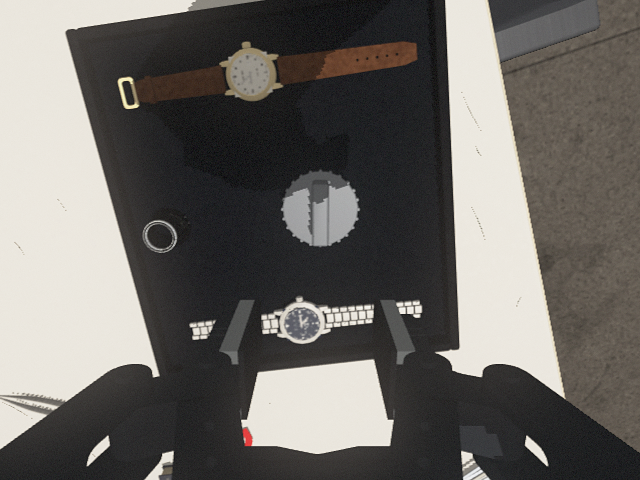

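The cap stands upright mid-tray at (320,208), the fingers are clear, and the watches and loupe are where they were.

```bash
python3 -c "
from workcell import bot
print(bot.job_done())"
```

```text
the job is handed in; nothing more can be done
None
```

The job is handed in: I pushed the cap down to its floor, twisted it to its stop, lifted it out and left it standing upright mid-strip on the near tray, with about 11 N the highest load I read and the watches and loupe where they lay, at 18.6 s on the clock.

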